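# Sweep the jar lids into the crate and shut its flap

### The job

Three loose steel jar lids lie on the concrete ledge in front of the low green crate, whose side flap stands open. With your fingertips sweep all three lids along the ledge through the open side until they lie flat and wholly inside the crate, never lifting one, and then push the flap fully shut behind them. Leave the amber jar, the empty jam jar, the funnel and the wooden scraper where they are.

Things in the scene. Friction and masses are not known exactly. Their poses are not given: they have to be found in the camera images.
- crate: low green plastic crate, fixed to the ledge, open above and on one side. Origin: on the ledge at the middle of the open side, y straight into the crate, x along the open side, z up. Inside 180 mm wide (x -90 to 90) and 220 mm deep (y 0 to 220); walls 6 mm thick, 55 mm high; floor 3 mm above the ledge, with a ramped lip that rises to it from y = -23 mm to y = 0
- flap (a joint): angle of the crate's green side flap: 0 shut across the open side against its stop, about 1.7 standing open outwards. It turns about an upright hinge at the x = +90 mm end of the open side and stays where left (0.05 N m friction). At angle a it points from the hinge along (-cos a, -sin a) in the crate's x, y; push its outer face, turned away from the lids, to shut it
- flap_hinge (a point): point on the flap's hinge axis, at crate x = 90 mm, y = 0, 29 mm above the ledge
- flap_end (a point): middle of the flap's free end edge. The flap is a panel 178 mm long from the hinge axis to here, 6 mm thick, spanning 7 to 52 mm above the ledge; this point is 29 mm above the ledge
- lid1: steel screw-lid of a jam jar lying flat, a disc 48 mm across and 16 mm high, 20 g (roughly), slides freely; one of three alike. Origin: centre of its underside, z up
- lid2: steel screw-lid of a jam jar lying flat, a disc 48 mm across and 16 mm high, 20 g (roughly), slides freely; one of three alike. Origin: centre of its underside, z up
- lid3: steel screw-lid of a jam jar lying flat, a disc 48 mm across and 16 mm high, 20 g (roughly), slides freely; one of three alike. Origin: centre of its underside, z up
- amber_jar: closed amber glass jar with a steel screw-top lid, 68 mm across, 105 mm high, standing; not to be moved. Origin: centre of its underside
- jam_jar: empty open clear glass jam jar, 62 mm across, 85 mm high, standing; not to be moved. Origin: centre of its underside
- funnel: blue plastic funnel standing mouth down, 90 mm across, 100 mm high; not to be moved. Origin: centre of its mouth on the ledge
- scraper: small wooden scraper lying flat, 155 mm long along its x, blade 50 mm wide, up to 16 mm high; not to be moved. Origin: on the ledge, 65 mm from the blade's front edge (+x) and 90 mm from the handle's end (-x)
Mind the look-alikes: they are no part of the job. What is shaped like the lid2 but purple is not meant.

How it is judged:
By the outcome, as a careful person would: the job done as asked, in the order asked, and still so for the second after the job is handed in, with the robot touching nothing.
It also fails if it takes over 72 s, if anything falls off the work surface, if the arm or the gripper's body presses on something with over 40 N, if the wrist force passes 120 N, or if a joint passes its speed limit or range.

### The arm

A 6-joint arm with a two-finger parallel gripper is mounted at the origin on the work surface. World frame = base frame: x ahead of the robot, y to its left, z up, the work surface at z = 0. Lengths are in m, angles in rad, forces in N, time in s.
With the tool pointing down it reaches from about 0.35 to 0.775 m from the base axis. Payload 5.5 kg.
Tool frame: the origin (TCP) lies on the centre line of the jaws, within the pads' length; the fingertips stand 8 mm ahead of it and the grasp point (between the pads) lies 11 mm behind it; z points along the fingers, y is the direction in which the jaws open and shut (so a half turn about z gives the same grasp; the last joint's range is limited). The gripper opens to 85 mm and grips with 20 to 120 N. Pads are 22 mm wide; open, the fingers measure 114 mm over their backs; the gripper's body (76 mm by 85 mm) begins 54 mm behind the grasp point. The pads swing forward as they close: fully open they stand 13 mm farther back than shut.
Start: joints at [-1.335, 0.313, 0.046, 1.304, 0, 1.431], TCP at [0.211, -0.535, 0.239] pointing down, gripper open.
Joint ranges: [-2.76, 2.76], [-0.86, 1.69], [-1.03, 1.26], [-2.2, 2.34], [-1.47, 1.5], [-3.14, 3.14]. Speed limits (rad/s): [2.57, 2.57, 3.14, 3.14, 3.14, 3.14].

### API

Orientations are given as a unit quaternion [w, x, y, z].
In Python, from workcell import env gives the robot as it stands. The module is installed in compiled form; this text tells all that it offers.
- The arm moves only by the tool play_rows, never from a script. Its argument "steps" is a list of rows, each an object with "claw": the closure in counts, from 0 (fully open) to 255 (shut); "dp": the shift along the tool's x, y, z in m, a list of three; "angular": the turn, a rotation vector about the tool's x, y, z in degrees, a list of three. In form: [{"claw": claw, "dp": [dx, dy, dz], "angular": [wx, wy, wz]}, ...]. A call has exactly 8 rows; each row shifts and turns the commanded pose from where the row before left it, along the tool's axes as they then stand; what a row does not reach is not made up. A row lasts 1/12 s, in which the tool goes at most 41.7 mm and 7.16 degrees, less where a joint would pass 70% of its speed; a pose out of reach is approached as far as the arm can. A call is refused whole if a number of a shift passes 0.0417 or a number of a turn 7.16, either way. A call with a gripper value outside its range is refused whole. The fingers move at their own pace and stop on an object; "force" is the grip in N (left out, the last holds). Time passes only in rows, so rows that do not move let the fingers close, or fill a call up. It gives the time, the measured TCP pose, the force and the opening at its end, in the units of the state.
- env.get_state(): the state, without advancing time (a new reading comes with each control period).
- env.read_camera(name): name is "side" or "top"; returns (picture, depth): 480x640x3 uint8, red, green, blue; 480x640 float32, m along the optical axis (not along the pixel's ray), 0 where there is no reading.
- env.calibration(name): a dict with "fx", "fy", "cx", "cy" (pixels), "world_from_camera" (4x4, takes a point from camera to world coordinates). Camera axes: x right, y down, z forward; pixel columns grow to the right and rows downward; lengths in m; the calibration is good to about 2 mm. A picture is of the moment at which its call begins. calibration takes no time and is no camera call.
- env.hand_in(): hands the job in, once; it reports no verdict.
The state is a dict: "clock": time; "joint_pos": joint angles; "qvel": joint speeds; "tau": joint torques, N m; "tcp_pos": TCP position; "orientation": TCP orientation; "wrist_force": force on the tool from outside, world axes, zero at the start; "ft_torque": the same for the moment, N m; "finger_gap": finger opening in m.
Only numpy, scipy, OpenCV 4.12 (cv2) and the standard library are available. Lean on these libraries where they do the work, as an engineer would, in place of code of your own. Each camera call takes 0.05 s, during which the arm holds its last target. There are 200 camera calls.

## Working session

There is one attempt and no reset: what is moved stays moved. The work goes in short steps, Python scripts to look and compute and a tool call to move; the robot and the scene stay as the last step left them, time stands still between calls to the robot, and variables do not carry over. Pictures are saved under pics/ and viewed, about 8 in all and at most 12, crops included, and the job is handed in when it is done.

Besides the shell and the picture viewer there is one more tool, called by a JSON object that holds its "api" and its "payload". play_rows: Moves the arm, as the interface text tells. Its arguments: {"type":"object","properties":{"steps":{"type":"array","items":{"type":"object","properties":{"claw":{"type":"number"},"dp":{"type":"array","items":{"type":"number"}},"angular":{"type":"array","items":{"type":"number"}}}}},"force":{"type":"number"}},"required":["steps"]}

```bash
mkdir -p pics
cat > h.py <<'E'
import numpy as np, cv2
from workcell import env
def snap(name, tag):
    p,d=env.read_camera(name); np.savez(f'pics/{tag}.npz',p=p,d=d); cv2.imwrite(f'pics/{tag}.png',p[:,:,::-1]); return p,d
def ray(name,uv,z):
    c=env.calibration(name); T=np.array(c['world_from_camera']); uv=np.atleast_2d(np.array(uv,float))
    r=np.c_[(uv[:,0]-c['cx'])/c['fx'],(uv[:,1]-c['cy'])/c['fy'],np.ones(len(uv))]@T[:3,:3].T
    o=T[:3,3]; return o+r*((z-o[2])/r[:,2])[:,None]
def proj(name,P):
    c=env.calibration(name); T=np.linalg.inv(np.array(c['world_from_camera'])); P=np.atleast_2d(P)@T[:3,:3].T+T[:3,3]
    return np.c_[P[:,0]/P[:,2]*c['fx']+c['cx'],P[:,1]/P[:,2]*c['fy']+c['cy']]
E
python3 - <<'E'
from h import *
for n in('top','side'):
    snap(n,n+'0'); print(np.round(env.calibration(n)['world_from_camera'],3), env.calibration(n)['fx'])
print(env.get_state())
E
```

```text
[[ 0.008 -0.994  0.113  0.444]
 [-1.    -0.008  0.003 -0.026]
 [-0.002 -0.113 -0.994  0.936]
 [ 0.     0.     0.     1.   ]] 461.9399280500081
[[-0.923 -0.21   0.322  0.213]
 [-0.384  0.456 -0.803  0.779]
 [ 0.021 -0.865 -0.502  0.537]
 [ 0.     0.     0.     1.   ]] 493.513816244885
{'clock': 0.1, 'joint_pos': array([-1.33460435e+00,  3.13936481e-01,  4.50775046e-02,  1.30361740e+00,
       -3.07500329e-06,  1.43117609e+00]), 'qvel': array([-0.00089173, -0.00261306,  0.00235232, -0.00010556,  0.00015915,
       -0.00015964]), 'tau': array([ 9.60505640e-04, -4.81725562e+01,  2.99244279e+01,  1.27713993e-02,
       -2.65545868e-04, -4.62380427e-06]), 'tcp_pos': array([ 0.21091261, -0.53443021,  0.23848552]), 'orientation': array([-8.38972888e-04,  9.82397186e-01,  1.86802203e-01, -4.20813424e-05]), 'wrist_force': array([-0.03520643,  0.15151941,  1.14955987]), 'ft_torque': array([-0.01427854, -0.03633122, -0.00808683]), 'finger_gap': 0.08517341512784221}
```

View pics/top0.png

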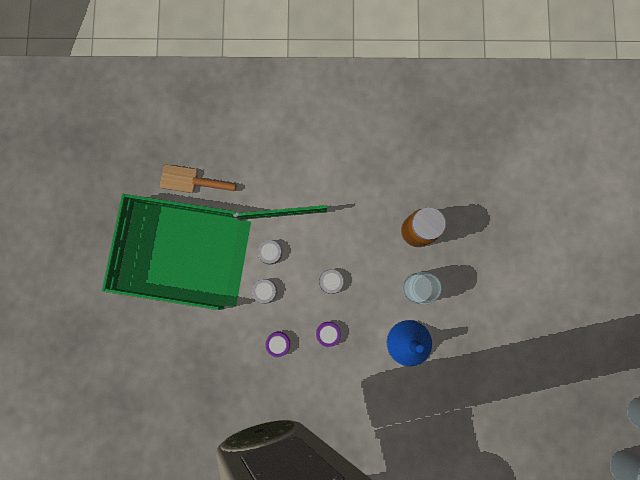

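View pics/side0.png

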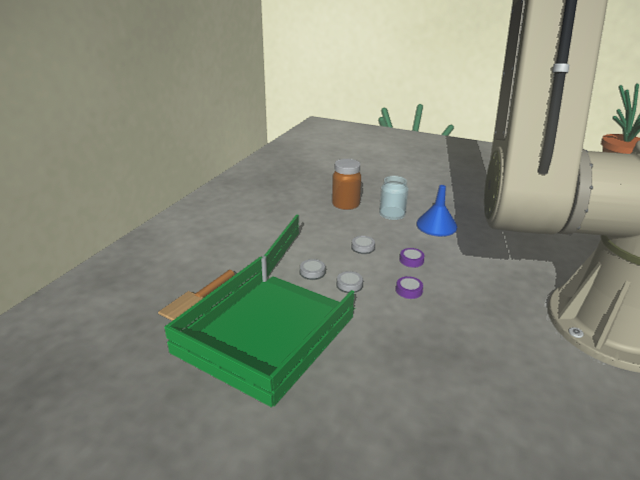

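The top view shows the crate on the left, opening to the right. Three steel lids are at (270,251), (264,291) and (331,281). Purple decoys are at (278,344) and (328,334). The flap runs from (238,214) to (326,208), hinged at the far end. The side view agrees.

```bash
cat >> h.py <<'E'
def cloud(name,d):
    c=env.calibration(name); T=np.array(c['world_from_camera']); v,u=np.mgrid[:480,:640]
    P=np.stack([(u-c['cx'])/c['fx']*d,(v-c['cy'])/c['fy']*d,d],-1); return P@T[:3,:3].T+T[:3,3]
def lids(p):
    hsv=cv2.cvtColor(p,cv2.COLOR_RGB2HSV); m=((hsv[...,1]<40)&(hsv[...,2]>150)).astype(np.uint8)
    m[:100]=0; m=cv2.morphologyEx(m,cv2.MORPH_OPEN,np.ones((3,3)))
    out=[]
    for c in cv2.findContours(m,cv2.RETR_EXTERNAL,cv2.CHAIN_APPROX_NONE)[0]:
        if cv2.contourArea(c)>120:
            (u,v),r=cv2.minEnclosingCircle(c); out.append((u,v,r,cv2.contourArea(c)))
    return out
E
python3 - <<'E'
from h import *
z=np.load('pics/top0.npz'); p,d=z['p'],z['d']; W=cloud('top',d)
for u,v,r,a in lids(p):
    zz=W[int(v),int(u),2]; print('blob',np.round([u,v,r,a],1),'z',round(zz,3),np.round(ray('top',[u,v],0.016)[0],4))
hsv=cv2.cvtColor(p,cv2.COLOR_RGB2HSV); g=(hsv[...,0]>50)&(hsv[...,0]<75)&(hsv[...,1]>120)&(d>0)
Z=W[...,2]; print('green z hist',np.histogram(Z[g],bins=np.arange(-.01,.07,.005)))
top=g&(Z>.048)&(Z<.062)
uu=np.arange(640)[None,:].repeat(480,0)
cr=top&(uu<236); fl=top&(uu>256)
r=cv2.minAreaRect(W[cr][:,:2].astype(np.float32)*1000); print('crate rim rect',r,np.round(cv2.boxPoints(r)))
r=cv2.minAreaRect(W[fl][:,:2].astype(np.float32)*1000); print('flap',r,np.round(cv2.boxPoints(r)))
ff=g&(Z>-.003)&(Z<.01)
r=cv2.minAreaRect(W[ff][:,:2].astype(np.float32)*1000); print('floor',r,np.round(cv2.boxPoints(r)))
for n,s in(('orange',(hsv[...,0]<20)&(hsv[...,1]>120)),('blue',(hsv[...,0]>105)&(hsv[...,0]<125)&(hsv[...,1]>150))):
    s=s.copy(); s[:100]=0; s&=d>0
    print(n,W[s].min(0),W[s].max(0))
E
```

```text
blob [277.2 344.6   8.7 210.5] z 0.018 [0.3444 0.0506 0.016 ]
blob [328.1 334.3   8.7 211.5] z 0.017 [ 0.365  -0.0488  0.016 ]
blob [263.5 290.6   8.8 214. ] z 0.016 [0.4492 0.0797 0.016 ]
blob [331.1 281.2   8.8 217. ] z 0.016 [ 0.4688 -0.0542  0.016 ]
blob [268.8 251.4   8.6 206. ] z 0.015 [0.5272 0.0707 0.016 ]
green z hist (array([   3, 1982, 8358,  342,  140,  167,  285,  148,  124,  196,  184,
        247, 1037,  164,    0]), array([-0.01 , -0.005,  0.   ,  0.005,  0.01 ,  0.015,  0.02 ,  0.025,
        0.03 ,  0.035,  0.04 ,  0.045,  0.05 ,  0.055,  0.06 ,  0.065]))
crate rim rect ((524.352294921875, 259.2913818359375), (226.0281524658203, 191.81735229492188), 81.51802825927734) [[413. 162.]
 [603. 133.]
 [636. 357.]
 [446. 385.]]
flap ((606.1819458007812, 24.6649169921875), (6.200493812561035, 134.87290954589844), 5.559138774871826) [[597.  91.]
 [610. -43.]
 [616. -42.]
 [603.  92.]]
floor ((520.0447998046875, 245.56674194335938), (245.3206787109375, 184.6603240966797), 81.27986907958984) [[410. 138.]
 [593. 110.]
 [630. 353.]
 [447. 381.]]
orange [ 0.23872542 -0.25248118  0.00296494] [0.7052665  0.2951894  0.24634723]
blue [ 0.30612494 -0.25257356  0.00274901] [ 0.39356173 -0.16494594  0.10258167]
```

{"api": "play_rows", "payload": {"steps": [{"claw":160,"dp":[0,0,0],"angular":[0,0,-7.1]},{"claw":160,"dp":[0,0,0],"angular":[0,0,-7.1]},{"claw":160,"dp":[0,0,0],"angular":[0,0,-7.1]},{"claw":160,"dp":[0,0,0],"angular":[0,0,-7.1]},{"claw":160,"dp":[0,0,0],"angular":[0,0,-7.1]},{"claw":160,"dp":[0,0,0],"angular":[0,0,-7.1]},{"claw":160,"dp":[0,0,0],"angular":[0,0,-7.1]},{"claw":160,"dp":[0,0,0],"angular":[0,0,-7.1]}]}}

```text
clock: 0.77
tcp_pos: [0.2109, -0.5346, 0.2387]
orientation: [-0.001, 0.773, 0.634, 0.0]
wrist_force: [-0.2, -0.2, 0.1]
finger_gap: 0.0319
```

{"api": "play_rows", "payload": {"steps": [{"claw":160,"dp":[0,0,0],"angular":[0,0,-3.2]},{"claw":160,"dp":[0,0,0],"angular":[0,0,0]},{"claw":160,"dp":[0,0,0],"angular":[0,0,0]},{"claw":160,"dp":[0,0,0],"angular":[0,0,0]},{"claw":160,"dp":[0,0,0],"angular":[0,0,0]},{"claw":160,"dp":[0,0,0],"angular":[0,0,0]},{"claw":160,"dp":[0,0,0],"angular":[0,0,0]},{"claw":160,"dp":[0,0,0],"angular":[0,0,0]}]}}

```text
clock: 1.43
tcp_pos: [0.211, -0.5349, 0.2393]
orientation: [0.0, 0.757, 0.653, -0.0]
wrist_force: [-0.2, 0.1, 0.2]
finger_gap: 0.0319
```

```bash
cat >> h.py <<'E'
O=np.array([.508,.1475]); A=np.radians(-8.45); XC=np.array([np.cos(A),np.sin(A)]); YC=np.array([-np.sin(A),np.cos(A)])
def crate(p): q=np.array(p)[:2]-O; return np.round([q@XC*1000,q@YC*1000],1)
def st():
    s=env.get_state(); R=s['orientation']; w,x,y,z=R; tx=np.array([1-2*(y*y+z*z),2*(x*y+w*z)])
    print('t',round(s['clock'],2),'crate xy',crate(s['tcp_pos']),'z',np.round(s['tcp_pos'][2]*1000,1),'toolx deg',np.round(np.degrees(np.arctan2(tx[1],tx[0])),2),'gap',np.round(s['finger_gap']*1000,1),'F',np.round(s['wrist_force'],1),'j',np.round(s['joint_pos'],2))
E
python3 -c "
from h import *
st()
for l in ([.4492,.0797],[.5272,.0707],[.4688,-.0542],[.3444,.0506],[.365,-.0488]): print(crate(l))"
```

```text
t 1.43 crate xy [-193.5 -718.7] z 239.3 toolx deg 81.52 gap 31.9 F [-0.2  0.1  0.2] j [-1.33  0.31  0.05  1.3   0.    0.38]
[-48.2 -75.7]
[ 30.3 -73.1]
[  -9.1 -205.3]
[-147.6 -119.9]
[-112.6 -215.2]
```

{"api": "play_rows", "payload": {"steps": [{"claw":160,"dp":[0.037,0.009,0],"angular":[0,0,0]},{"claw":160,"dp":[0.037,0.009,0],"angular":[0,0,0]},{"claw":160,"dp":[0.037,0.009,0],"angular":[0,0,0]},{"claw":160,"dp":[0.037,0.009,0],"angular":[0,0,0]},{"claw":160,"dp":[0.037,0.009,0],"angular":[0,0,0]},{"claw":160,"dp":[0.037,0.009,0],"angular":[0,0,0]},{"claw":160,"dp":[0.037,0.009,0],"angular":[0,0,0]},{"claw":160,"dp":[0.037,0.009,0],"angular":[0,0,0]}]}}

```text
clock: 2.1
tcp_pos: [0.3261, -0.2511, 0.2395]
orientation: [0.0, 0.758, 0.653, 0.0]
wrist_force: [0.8, -0.2, 0.2]
finger_gap: 0.0314
```

{"api": "play_rows", "payload": {"steps": [{"claw":160,"dp":[0.037,0.009,0],"angular":[0,0,0]},{"claw":160,"dp":[0.037,0.009,0],"angular":[0,0,0]},{"claw":160,"dp":[0.037,0.009,0],"angular":[0,0,0]},{"claw":160,"dp":[0.037,0.009,0],"angular":[0,0,0]},{"claw":160,"dp":[0.037,0.009,0],"angular":[0,0,0]},{"claw":160,"dp":[0.037,0.009,0],"angular":[0,0,0]},{"claw":160,"dp":[0.037,0.009,0],"angular":[0,0,0]},{"claw":160,"dp":[0.037,0.009,0],"angular":[0,0,0]}]}}

```text
clock: 2.77
tcp_pos: [0.441, 0.0314, 0.2397]
orientation: [0.0, 0.757, 0.653, 0.0]
wrist_force: [1.2, 0.0, 0.4]
finger_gap: 0.0318
```

{"api": "play_rows", "payload": {"steps": [{"claw":160,"dp":[0,0,0],"angular":[0,0,0]},{"claw":160,"dp":[0,0,0.04],"angular":[0,0,0]},{"claw":160,"dp":[0,0,0.04],"angular":[0,0,0]},{"claw":160,"dp":[0,0,0.04],"angular":[0,0,0]},{"claw":160,"dp":[0,0,0.04],"angular":[0,0,0]},{"claw":160,"dp":[0,0,0.02],"angular":[0,0,0]},{"claw":160,"dp":[0,0,0.02],"angular":[0,0,0]},{"claw":160,"dp":[0,0,0],"angular":[0,0,0]}]}}

```text
clock: 3.43
tcp_pos: [0.4374, 0.0295, 0.0359]
orientation: [-0.002, 0.758, 0.653, -0.002]
wrist_force: [0.1, -0.1, 0.4]
finger_gap: 0.0319
```

```bash
python3 -c "
from h import *
p,d=snap('side','side1'); st()
s=env.get_state()['tcp_pos']; print(proj('side',s), proj('side',s-[0,0,.008]))
u,v=proj('side',s)[0].astype(int); c=p[max(0,v-100):v+80,u-120:u+120,::-1]; cv2.imwrite('pics/side1c.png',cv2.resize(c,None,fx=3,fy=3)); print(u-120,v-100)"
```

```text
t 3.48 crate xy [ -51.2 -127. ] z 37.8 toolx deg 81.51 gap 31.9 F [ 0.4 -0.8  0.5] j [-0.12  0.23 -0.61  0.74 -0.    1.6 ]
[[365.54671035 255.70288774]] [[365.29761104 259.28298494]]
245 155
```

View pics/side1c.png

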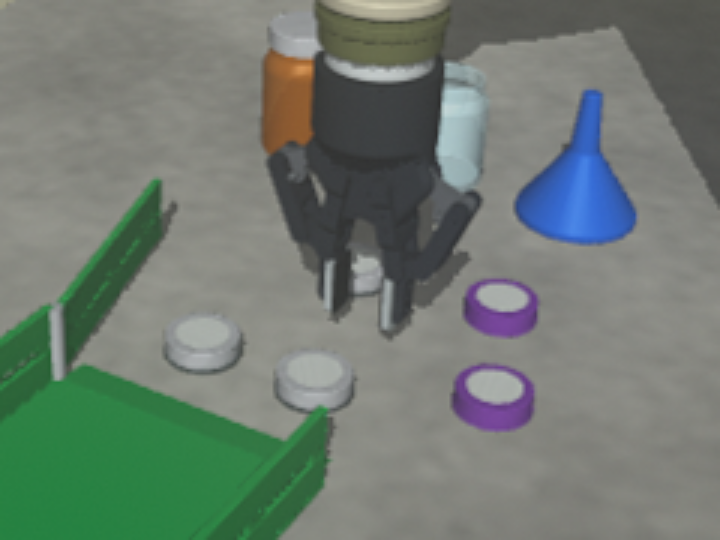

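{"api": "play_rows", "payload": {"steps": [{"claw":160,"dp":[0,0.001,0.011],"angular":[0,0,0]},{"claw":160,"dp":[0,0,0.011],"angular":[0,0,0]},{"claw":160,"dp":[0,0,0],"angular":[0,0,0]},{"claw":160,"dp":[0.008,0,0],"angular":[0,0,0]},{"claw":160,"dp":[0.008,0,0],"angular":[0,0,0]},{"claw":160,"dp":[0.008,0,0],"angular":[0,0,0]},{"claw":160,"dp":[0.008,0,0],"angular":[0,0,0]},{"claw":160,"dp":[0.008,0,0],"angular":[0,0,0]}]}}

```text
clock: 4.15
tcp_pos: [0.4481, 0.0699, 0.0179]
orientation: [0.0, 0.757, 0.653, 0.0]
wrist_force: [-0.4, -0.4, 0.3]
finger_gap: 0.0316
```

```bash
python3 -c "
from h import *
p,d=snap('side','side2'); st()
s=env.get_state()['tcp_pos']
u,v=proj('side',s)[0].astype(int); c=p[max(0,v-60):v+60,u-80:u+80,::-1]; cv2.imwrite('pics/side2c.png',cv2.resize(c,None,fx=4,fy=4,interpolation=cv2.INTER_CUBIC)); print(u-80,v-60)"
```

```text
t 4.2 crate xy [-47.9 -84.6] z 17.8 toolx deg 81.62 gap 31.8 F [-0.1  1.   0.2] j [-0.02  0.28 -0.6   0.69  0.    1.7 ]
272 214
```

View pics/side2c.png

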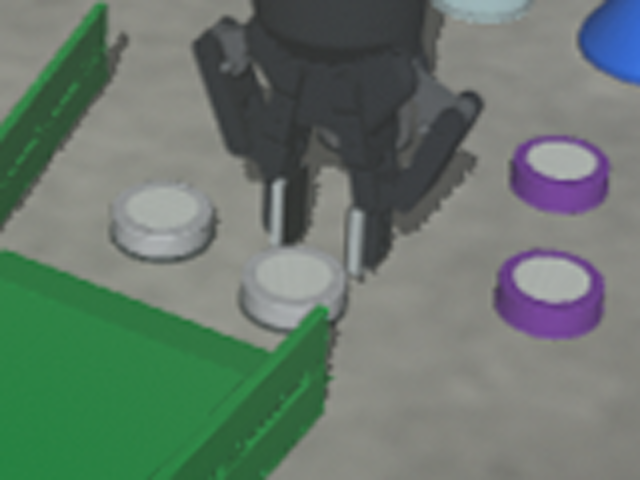

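Fingers nest behind the near lid, tips low, no contact with others. Continuing the push, steering slightly inward.

{"api": "play_rows", "payload": {"steps": [{"claw":160,"dp":[0.014,0.003,0],"angular":[0,0,0]},{"claw":160,"dp":[0.018,0.004,0],"angular":[0,0,0]},{"claw":160,"dp":[0.018,0.004,0],"angular":[0,0,0]},{"claw":160,"dp":[0.018,0.003,0],"angular":[0,0,0]},{"claw":160,"dp":[0.018,0,0],"angular":[0,0,0]},{"claw":160,"dp":[0.018,0,0],"angular":[0,0,0]},{"claw":160,"dp":[0.018,0,0],"angular":[0,0,0]},{"claw":160,"dp":[0.018,0,0],"angular":[0,0,0]}]}}

```text
clock: 4.87
tcp_pos: [0.4818, 0.2065, 0.0173]
orientation: [0.0, 0.757, 0.653, -0.0]
wrist_force: [1.4, -1.7, 0.6]
finger_gap: 0.0316
```

{"api": "play_rows", "payload": {"steps": [{"claw":160,"dp":[0.018,0,0],"angular":[0,0,0]},{"claw":160,"dp":[0.016,0,0],"angular":[0,0,0]},{"claw":160,"dp":[0.014,0,0],"angular":[0,0,0]},{"claw":160,"dp":[0.01,0,0],"angular":[0,0,0]},{"claw":160,"dp":[0.008,0,0],"angular":[0,0,0]},{"claw":160,"dp":[0.006,0,0],"angular":[0,0,0]},{"claw":160,"dp":[0.004,0,0],"angular":[0,0,0]},{"claw":160,"dp":[0.002,0,0],"angular":[0,0,0]}]}}

```text
clock: 5.53
tcp_pos: [0.4935, 0.2826, 0.0172]
orientation: [0.0, 0.757, 0.653, -0.0]
wrist_force: [0.6, -0.4, 0.8]
finger_gap: 0.0319
```

{"api": "play_rows", "payload": {"steps": [{"claw":160,"dp":[0,0,0],"angular":[0,0,0]},{"claw":160,"dp":[-0.02,0,0],"angular":[0,0,0]},{"claw":160,"dp":[-0.02,0,0],"angular":[0,0,0]},{"claw":160,"dp":[-0.01,0,-0.03],"angular":[0,0,0]},{"claw":160,"dp":[0,0,-0.04],"angular":[0,0,0]},{"claw":160,"dp":[0,0,-0.04],"angular":[0,0,0]},{"claw":160,"dp":[0,0,0],"angular":[0,0,0]},{"claw":160,"dp":[0,0,0],"angular":[0,0,0]}]}}

```text
clock: 6.2
tcp_pos: [0.4883, 0.2329, 0.1304]
orientation: [0.001, 0.758, 0.653, 0.003]
wrist_force: [0.1, -0.5, -1.1]
finger_gap: 0.0311
```

```bash
python3 -c "
from h import *
p,d=snap('top','top3'); st()
for u,v,r,a in lids(p): print(np.round([u,v,r,a],1),crate(ray('top',[u,v],.016)[0]))
p,d=snap('side','side3');"
```

```text
t 6.25 crate xy [-33.5  81.1] z 128.4 toolx deg 81.48 gap 32.1 F [0.3 0.3 0.4] j [ 0.3   0.3  -0.25  1.02 -0.    2.02]
[277.2 344.6   8.7 210.5] [-147.6 -119.9]
[328.1 334.3   8.7 211.5] [-112.6 -215.1]
[416.7 288.6  13.1 202. ] [   2.7 -375. ]
[331.1 281.    9.3 222. ] [  -8.8 -205.3]
[269.  252.5   8.9 148.5] [ 28.1 -74. ]
```

View pics/side3.png

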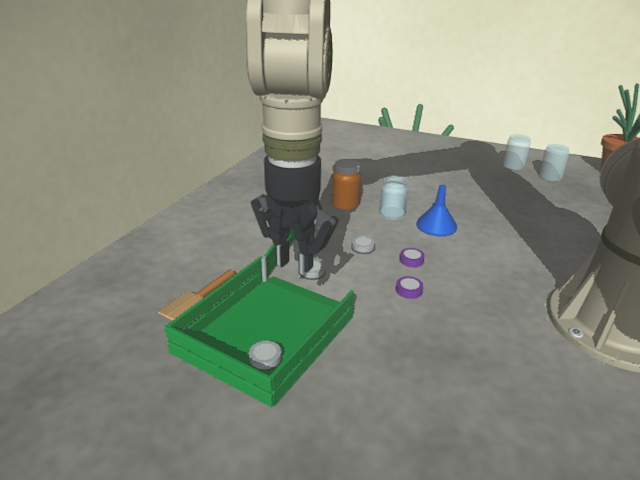

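{"api": "play_rows", "payload": {"steps": [{"claw":160,"dp":[-0.034,0.011,0],"angular":[0,0,0]},{"claw":160,"dp":[-0.034,0.011,0],"angular":[0,0,0]},{"claw":160,"dp":[-0.034,0.011,0],"angular":[0,0,0]},{"claw":160,"dp":[-0.034,0.011,0],"angular":[0,0,0]},{"claw":160,"dp":[-0.034,0.011,0],"angular":[0,0,0]},{"claw":160,"dp":[-0.034,0.01,0],"angular":[0,0,0]},{"claw":160,"dp":[0,0,0],"angular":[0,0,0]},{"claw":160,"dp":[0,0,0.03],"angular":[0,0,0]}]}}

```text
clock: 6.97
tcp_pos: [0.5235, 0.0191, 0.0999]
orientation: [0.002, 0.759, 0.651, 0.002]
wrist_force: [1.8, -0.1, -0.4]
finger_gap: 0.0316
```

```bash
python3 -c "
from h import *
st()
z=np.load('pics/side3.npz'); print('L1 side',crate(ray('side',[265,351],.019)[0]))
print('L2 side',crate(ray('side',[313,268],.016)[0]))"
```

```text
t 6.97 crate xy [  34.2 -124.8] z 99.9 toolx deg 81.28 gap 31.6 F [ 1.8 -0.1 -0.4] j [-0.12  0.3  -0.33  0.93 -0.    1.61]
L1 side [-33.5 159. ]
L2 side [ 26.7 -66.3]
```

{"api": "play_rows", "payload": {"steps": [{"claw":160,"dp":[0,0,0.03],"angular":[0,0,0]},{"claw":160,"dp":[0,0,0.03],"angular":[0,0,0]},{"claw":160,"dp":[0,0,0.02],"angular":[0,0,0]},{"claw":160,"dp":[0,0,0],"angular":[0,0,0]},{"claw":160,"dp":[0,0,0],"angular":[0,0,0]},{"claw":160,"dp":[0,0,0],"angular":[0,0,0]},{"claw":160,"dp":[0,0,0],"angular":[0,0,0]},{"claw":160,"dp":[0,0,0],"angular":[0,0,0]}]}}

```text
clock: 7.63
tcp_pos: [0.5216, 0.0216, 0.0187]
orientation: [0.001, 0.757, 0.653, 0.001]
wrist_force: [0.3, 0.1, 0.6]
finger_gap: 0.0318
```

```bash
python3 -c "
from h import *
st()"
```

```text
t 7.63 crate xy [  32.  -122.6] z 18.7 toolx deg 81.54 gap 31.8 F [0.3 0.1 0.6] j [-0.11  0.39 -0.44  0.75 -0.    1.61]
```

{"api": "play_rows", "payload": {"steps": [{"claw":160,"dp":[0.008,0,0.001],"angular":[0,0,0]},{"claw":160,"dp":[0.008,0,0],"angular":[0,0,0]},{"claw":160,"dp":[0.008,0,0],"angular":[0,0,0]},{"claw":160,"dp":[0.008,0,0],"angular":[0,0,0]},{"claw":160,"dp":[0.014,0,0],"angular":[0,0,0]},{"claw":160,"dp":[0.018,0,0],"angular":[0,0,0]},{"claw":160,"dp":[0.018,0,0],"angular":[0,0,0]},{"claw":160,"dp":[0.018,0,0],"angular":[0,0,0]}]}}

```text
clock: 8.3
tcp_pos: [0.5352, 0.1219, 0.0164]
orientation: [0.0, 0.757, 0.653, -0.0]
wrist_force: [-0.2, -1.0, 0.8]
finger_gap: 0.032
```

{"api": "play_rows", "payload": {"steps": [{"claw":160,"dp":[0.018,0,0],"angular":[0,0,0]},{"claw":160,"dp":[0.018,0,0],"angular":[0,0,0]},{"claw":160,"dp":[0.018,0,0],"angular":[0,0,0]},{"claw":160,"dp":[0.016,0,0],"angular":[0,0,0]},{"claw":160,"dp":[0.014,0,0],"angular":[0,0,0]},{"claw":160,"dp":[0.012,0,0],"angular":[0,0,0]},{"claw":160,"dp":[0.01,0,0],"angular":[0,0,0]},{"claw":160,"dp":[0.008,0,0],"angular":[0,0,0]}]}}

```text
clock: 8.97
tcp_pos: [0.5519, 0.2344, 0.0162]
orientation: [0.0, 0.757, 0.653, -0.0]
wrist_force: [0.2, -0.6, 0.5]
finger_gap: 0.0319
```

{"api": "play_rows", "payload": {"steps": [{"claw":160,"dp":[0.006,0,0],"angular":[0,0,0]},{"claw":160,"dp":[0.005,0,0],"angular":[0,0,0]},{"claw":160,"dp":[0.004,0,0],"angular":[0,0,0]},{"claw":160,"dp":[0.003,0,0],"angular":[0,0,0]},{"claw":160,"dp":[0,0,0],"angular":[0,0,0]},{"claw":160,"dp":[-0.02,0,0],"angular":[0,0,0]},{"claw":160,"dp":[-0.02,0,0],"angular":[0,0,0]},{"claw":160,"dp":[-0.01,0,-0.03],"angular":[0,0,0]}]}}

```text
clock: 9.63
tcp_pos: [0.5423, 0.1988, 0.0411]
orientation: [-0.002, 0.758, 0.653, -0.005]
wrist_force: [-1.9, -0.4, -0.5]
finger_gap: 0.0319
```

{"api": "play_rows", "payload": {"steps": [{"claw":160,"dp":[0,0,-0.04],"angular":[0,0,0]},{"claw":160,"dp":[0,0,-0.04],"angular":[0,0,0]},{"claw":160,"dp":[-0.04,0,0],"angular":[0,0,0]},{"claw":160,"dp":[-0.04,-0.01,0],"angular":[0,0,0]},{"claw":160,"dp":[-0.04,-0.01,0],"angular":[0,0,0]},{"claw":160,"dp":[-0.04,-0.01,0],"angular":[0,0,0]},{"claw":160,"dp":[-0.04,-0.01,0],"angular":[0,0,0]},{"claw":160,"dp":[-0.04,0,0],"angular":[0,0,0]}]}}

```text
clock: 10.3
tcp_pos: [0.4694, -0.0311, 0.1263]
orientation: [-0.001, 0.757, 0.653, -0.0]
wrist_force: [0.5, -0.5, 0.3]
finger_gap: 0.0318
```

```bash
python3 -c "
from h import *
st()
for n in('top','side'):
  p,d=snap(n,n+'4')
  for u,v,r,a in lids(p): print(n,np.round([u,v,r,a],1),crate(ray(n,[u,v],.018)[0]))
"
```

```text
t 10.3 crate xy [ -11.9 -182.3] z 126.3 toolx deg 81.54 gap 31.8 F [ 0.5 -0.5  0.3] j [-0.24  0.18 -0.41  0.98 -0.    1.48]
top [416.5 288.5  13.3 171.5] [   2.7 -374.2]
top [148.7 265.3   9.  216.5] [-34.4 158.2]
top [165.4 235.4   8.8 214. ] [ 29.7 136.8]
side [613.5 359.   28.2 314. ] [-477.5 -103.3]
side [264.5 351.   11.9 299.5] [-32.2 158.5]
side [624.9 339.2  20.4 803. ] [-489.1 -161. ]
side [240.  326.5  11.3 250.5] [ 33.4 135.7]
side [409.5 283.5   8.9 139. ] [-146.8 -116. ]
side [363.  243.4   9.1 193. ] [ -12.3 -193.5]
side [393.5 201.   19.  684.5] [  16.8 -405.5]
side [ 235.   143.    34.1 1832. ] [ 584.8 -501.4]
side [ 602.5  176.5   78.5 2899.5] [-393.6 -854.2]
side [ 493.3  116.6  104.1 8790. ] [    1.5 -1237.3]
side [ 306.7  119.1   45.8 1978.5] [ 538.6 -825.8]
```

View pics/top4.png

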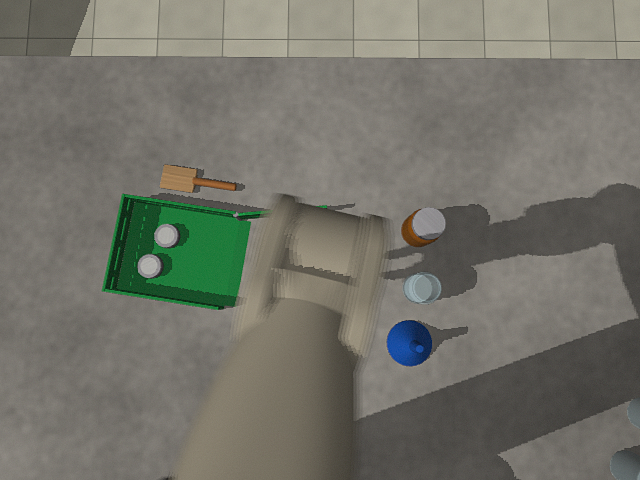

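{"api": "play_rows", "payload": {"steps": [{"claw":160,"dp":[-0.037,0,0],"angular":[0,0,0]},{"claw":160,"dp":[-0.037,0,0],"angular":[0,0,0]},{"claw":160,"dp":[0,0,0.03],"angular":[0,0,0]},{"claw":160,"dp":[0,0,0.03],"angular":[0,0,0]},{"claw":160,"dp":[0,0,0.03],"angular":[0,0,0]},{"claw":160,"dp":[0,0,0.02],"angular":[0,0,0]},{"claw":160,"dp":[0,0,0],"angular":[0,0,0]},{"claw":160,"dp":[0,0,0],"angular":[0,0,0]}]}}

```text
clock: 11.07
tcp_pos: [0.4604, -0.1024, 0.0157]
orientation: [-0.001, 0.757, 0.653, -0.001]
wrist_force: [-0.1, 0.2, 0.6]
finger_gap: 0.0317
```

```bash
python3 -c "
from h import *
st()"
```

```text
t 11.07 crate xy [ -10.3 -254.2] z 15.7 toolx deg 81.54 gap 31.7 F [-0.1  0.2  0.6] j [-0.39  0.31 -0.56  0.7   0.    1.33]
```

{"api": "play_rows", "payload": {"steps": [{"claw":160,"dp":[0.008,0.001,0],"angular":[0,0,0]},{"claw":160,"dp":[0.008,0,-0.001],"angular":[0,0,0]},{"claw":160,"dp":[0.008,0,0],"angular":[0,0,0]},{"claw":160,"dp":[0.008,0,0],"angular":[0,0,0]},{"claw":160,"dp":[0.014,0,0],"angular":[0,0,0]},{"claw":160,"dp":[0.018,0,0],"angular":[0,0,0]},{"claw":160,"dp":[0.018,0,0],"angular":[0,0,0]},{"claw":160,"dp":[0.018,0,0],"angular":[0,0,0]}]}}

```text
clock: 11.73
tcp_pos: [0.4776, -0.0029, 0.0181]
orientation: [0.001, 0.757, 0.653, 0.0]
wrist_force: [0.0, -0.2, 0.6]
finger_gap: 0.0315
```

{"api": "play_rows", "payload": {"steps": [{"claw":160,"dp":[0.018,0,0],"angular":[0,0,0]},{"claw":160,"dp":[0.018,0,0],"angular":[0,0,0]},{"claw":160,"dp":[0.018,0,0],"angular":[0,0,0]},{"claw":160,"dp":[0.018,0,0],"angular":[0,0,0]},{"claw":160,"dp":[0.018,0,0],"angular":[0,0,0]},{"claw":160,"dp":[0.018,0,0],"angular":[0,0,0]},{"claw":160,"dp":[0.018,0,0],"angular":[0,0,0]},{"claw":160,"dp":[0.016,0,0],"angular":[0,0,0]}]}}

```text
clock: 12.4
tcp_pos: [0.4983, 0.1381, 0.0181]
orientation: [0.0, 0.757, 0.653, 0.001]
wrist_force: [0.7, -0.2, 0.1]
finger_gap: 0.0318
```

{"api": "play_rows", "payload": {"steps": [{"claw":160,"dp":[0.014,0,0],"angular":[0,0,0]},{"claw":160,"dp":[0.01,0,0],"angular":[0,0,0]},{"claw":160,"dp":[0.008,0,0],"angular":[0,0,0]},{"claw":160,"dp":[0.005,0,0],"angular":[0,0,0]},{"claw":160,"dp":[0.003,0,0],"angular":[0,0,0]},{"claw":160,"dp":[0,0,0],"angular":[0,0,0]},{"claw":160,"dp":[-0.02,0,0],"angular":[0,0,0]},{"claw":160,"dp":[-0.02,0,0],"angular":[0,0,0]}]}}

```text
clock: 13.07
tcp_pos: [0.498, 0.1359, 0.0172]
orientation: [0.0, 0.757, 0.654, 0.0]
wrist_force: [-0.0, -0.5, -0.2]
finger_gap: 0.0314
```

{"api": "play_rows", "payload": {"steps": [{"claw":200,"dp":[-0.01,0,-0.03],"angular":[0,0,0]},{"claw":255,"dp":[0,0,-0.04],"angular":[0,0,0]},{"claw":255,"dp":[0,0,-0.04],"angular":[0,0,0]},{"claw":255,"dp":[-0.04,0,0],"angular":[0,0,0]},{"claw":255,"dp":[-0.04,0,0],"angular":[0,0,0]},{"claw":255,"dp":[-0.04,0,0],"angular":[0,0,0]},{"claw":255,"dp":[0,0,0],"angular":[0,0,0]},{"claw":255,"dp":[0,0,0],"angular":[0,0,0]}]}}

```text
clock: 13.73
tcp_pos: [0.4784, 0.0051, 0.1274]
orientation: [0.0, 0.759, 0.651, 0.0]
wrist_force: [-0.5, -0.1, 0.0]
finger_gap: 0.0002
```

```bash
python3 -c "
from h import *
st()
for n in('top','side'):
  p,d=snap(n,n+'5')
  for u,v,r,a in lids(p):
    c=crate(ray(n,[u,v],.018)[0])
    if abs(c[0])<160 and -230<c[1]<220: print(n,np.round([u,v,r,a],1),c)
"
```

```text
t 13.73 crate xy [  -8.3 -145.2] z 127.4 toolx deg 81.21 gap 0.2 F [-0.5 -0.1  0. ] j [-0.16  0.2  -0.4   0.98  0.    1.57]
top [328.3 334.5   8.7 152.5] [-112.7 -215.6]
top [148.4 265.4   8.8 216. ] [-34.7 158.8]
top [201.3 260.7   8.5 151. ] [-9.  56.4]
top [165.3 235.2   8.8 212.5] [ 30. 137.]
side [264.5 351.   11.9 298. ] [-32.2 158.5]
side [240.1 327.   11.3 251. ] [ 32.6 136.5]
side [290.5 308.5  10.6 213. ] [-7.8 56.5]
side [409.5 283.5   8.9 139. ] [-146.8 -116. ]
```

View pics/side5.png

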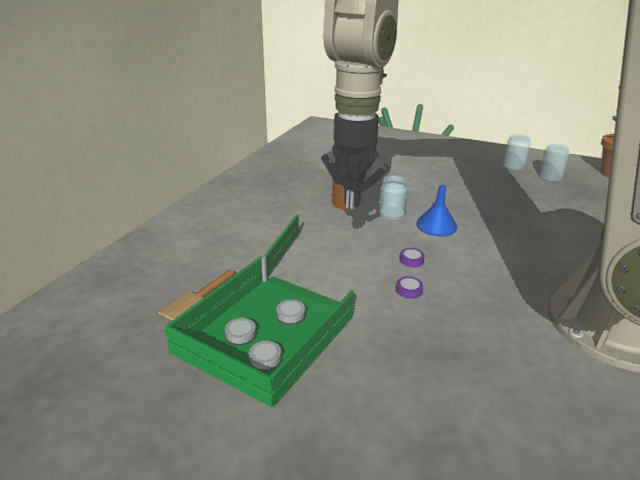

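```bash
python3 -c "
from h import *
H=np.array([90,0.]);r=125
def P(a,c=0):
    u=np.array([-np.cos(a),-np.sin(a)]);n=np.array([np.sin(a),-np.cos(a)])
    return H+r*u+(3+c+14.5*abs(np.sin(a))+11*abs(np.cos(a)))*n
print('start',P(1.81,18), P(1.81))
A=np.r_[np.linspace(1.81,.2,15),np.linspace(.15,0,4)]
Q=np.round(np.array([P(1.81,18)]+[P(a) for a in A]))
for a,q,dq in zip(A,Q[1:],np.diff(Q,axis=0)): print(round(a,2),q,'dp tool x,y',dq[::-1])
"
```

```text
start [ 156.23624676 -112.51021746] [ 138.74876156 -116.77494033]
1.81 [ 139. -117.] dp tool x,y [ -4. -17.]
1.7 [ 124. -122.] dp tool x,y [ -5. -15.]
1.58 [ 109. -125.] dp tool x,y [ -3. -15.]
1.46 [  95. -126.] dp tool x,y [ -1. -14.]
1.35 [  82. -126.] dp tool x,y [  0. -13.]
1.23 [  68. -125.] dp tool x,y [  1. -14.]
1.12 [  54. -122.] dp tool x,y [  3. -14.]
1.0 [  41. -117.] dp tool x,y [  5. -13.]
0.89 [  28. -110.] dp tool x,y [  7. -13.]
0.77 [  15. -102.] dp tool x,y [  8. -13.]
0.66 [  4. -93.] dp tool x,y [  9. -11.]
0.54 [ -7. -82.] dp tool x,y [ 11. -11.]
0.43 [-16. -69.] dp tool x,y [13. -9.]
0.31 [-23. -56.] dp tool x,y [13. -7.]
0.2 [-29. -41.] dp tool x,y [15. -6.]
0.15 [-31. -35.] dp tool x,y [ 6. -2.]
0.1 [-33. -28.] dp tool x,y [ 7. -2.]
0.05 [-34. -21.] dp tool x,y [ 7. -1.]
0.0 [-35. -14.] dp tool x,y [ 7. -1.]
```

{"api": "play_rows", "payload": {"steps": [{"claw":255,"dp":[0.006,0.033,0],"angular":[0,0,0]},{"claw":255,"dp":[0.006,0.033,0],"angular":[0,0,0]},{"claw":255,"dp":[0.006,0.033,0],"angular":[0,0,0]},{"claw":255,"dp":[0.006,0.033,0],"angular":[0,0,0]},{"claw":255,"dp":[0.006,0.034,0],"angular":[0,0,0]},{"claw":255,"dp":[0,0,0],"angular":[0,0,0]},{"claw":255,"dp":[0,0,0],"angular":[0,0,0]},{"claw":255,"dp":[0,0,0],"angular":[0,0,0]}]}}

```text
clock: 14.5
tcp_pos: [0.6465, 0.0143, 0.1262]
orientation: [-0.001, 0.757, 0.654, -0.001]
wrist_force: [-0.8, -0.2, 0.2]
finger_gap: 0.0004
```

```bash
python3 -c "
from h import *
st()"
```

```text
t 14.5 crate xy [ 156.5 -111.4] z 126.2 toolx deg 81.65 gap 0.4 F [-0.8 -0.2  0.2] j [-0.1   0.5   0.05  1.12 -0.    1.61]
```

{"api": "play_rows", "payload": {"steps": [{"claw":255,"dp":[0,0,0.03],"angular":[0,0,0]},{"claw":255,"dp":[0,0,0.03],"angular":[0,0,0]},{"claw":255,"dp":[0,0,0.03],"angular":[0,0,0]},{"claw":255,"dp":[0,0,0],"angular":[0,0,0]},{"claw":255,"dp":[-0.004,-0.009,0],"angular":[0,0,0]},{"claw":255,"dp":[0,-0.009,0],"angular":[0,0,0]},{"claw":255,"dp":[-0.005,-0.015,0],"angular":[0,0,0]},{"claw":255,"dp":[-0.003,-0.015,0],"angular":[0,0,0]}]}}

```text
clock: 15.17
tcp_pos: [0.5979, 0.0083, 0.0395]
orientation: [0.001, 0.757, 0.653, 0.001]
wrist_force: [0.9, 0.3, 0.3]
finger_gap: -0.0003
```

```bash
python3 -c "
from h import *
st(); snap('side','side6')"
```

```text
t 15.17 crate xy [ 109.4 -124.5] z 39.5 toolx deg 81.56 gap -0.3 F [0.9 0.3 0.3] j [-0.12  0.48 -0.21  0.87  0.    1.6 ]
```

View pics/side6.png

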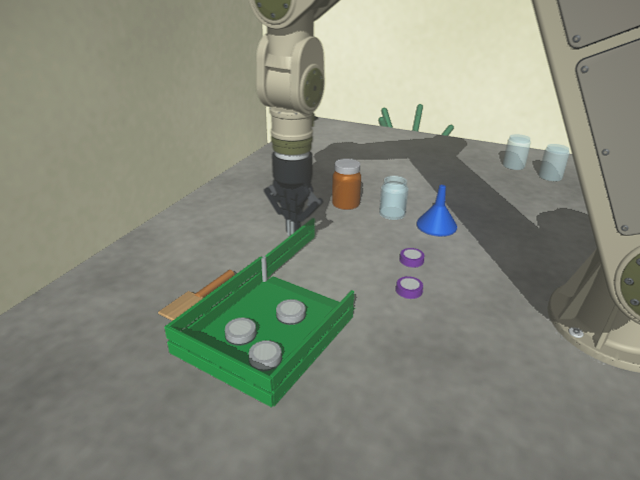

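The flap is turning with the fingers behind it, its end now at about (312,228), and the lids are undisturbed. I'm continuing the arc.

{"api": "play_rows", "payload": {"steps": [{"claw":255,"dp":[-0.001,-0.014,0.002],"angular":[0,0,0]},{"claw":255,"dp":[0,-0.013,0.002],"angular":[0,0,0]},{"claw":255,"dp":[0.001,-0.014,0],"angular":[0,0,0]},{"claw":255,"dp":[0.003,-0.014,0],"angular":[0,0,0]},{"claw":255,"dp":[0.005,-0.013,0],"angular":[0,0,0]},{"claw":255,"dp":[0.007,-0.013,0],"angular":[0,0,0]},{"claw":255,"dp":[0.008,-0.013,0],"angular":[0,0,0]},{"claw":255,"dp":[0.009,-0.011,0],"angular":[0,0,0]}]}}

```text
clock: 15.88
tcp_pos: [0.4988, 0.0556, 0.0351]
orientation: [0.001, 0.757, 0.653, 0.001]
wrist_force: [0.9, -0.4, 0.2]
finger_gap: -0.0002
```

{"api": "play_rows", "payload": {"steps": [{"claw":255,"dp":[0.011,-0.011,0],"angular":[0,0,0]},{"claw":255,"dp":[0.013,-0.009,0],"angular":[0,0,0]},{"claw":255,"dp":[0.013,-0.007,0],"angular":[0,0,0]},{"claw":255,"dp":[0.012,-0.004,0],"angular":[0,0,0]},{"claw":255,"dp":[0.007,-0.003,0],"angular":[0,0,0]},{"claw":255,"dp":[0.007,-0.002,0],"angular":[0,0,0]},{"claw":255,"dp":[0.005,-0.001,0],"angular":[0,0,0]},{"claw":255,"dp":[0,0,0],"angular":[0,0,0]}]}}

```text
clock: 16.55
tcp_pos: [0.4725, 0.1287, 0.0335]
orientation: [0.0, 0.757, 0.653, 0.0]
wrist_force: [-0.0, -1.2, 0.2]
finger_gap: -0.0001
```

```bash
python3 -c "
from h import *
st(); snap('side','side7')"
```

```text
t 16.55 crate xy [-32.3 -23.8] z 33.5 toolx deg 81.6 gap -0.1 F [-0.  -1.2  0.2] j [ 0.1   0.32 -0.5   0.76  0.    1.82]
```

View pics/side7.png

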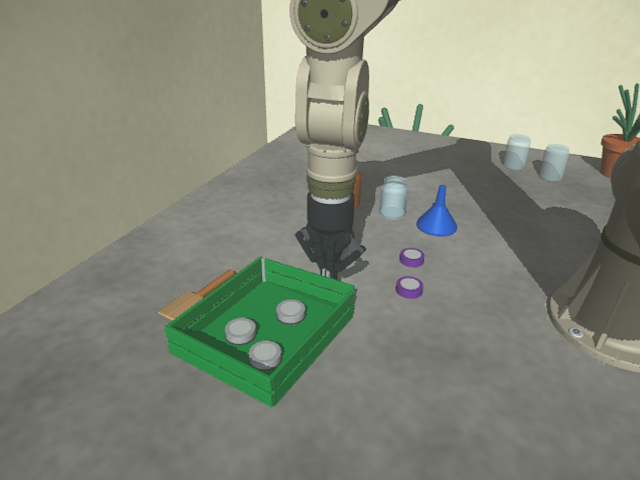

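Nearly shut. I'll make the last millimetres slow and watch the force.

{"api": "play_rows", "payload": {"steps": [{"claw":255,"dp":[0.003,0,0],"angular":[0,0,0]},{"claw":255,"dp":[0.003,0,0],"angular":[0,0,0]},{"claw":255,"dp":[0.002,0,0],"angular":[0,0,0]},{"claw":255,"dp":[0.001,0,0],"angular":[0,0,0]},{"claw":255,"dp":[0.001,0,0],"angular":[0,0,0]},{"claw":255,"dp":[0,0,0],"angular":[0,0,0]},{"claw":255,"dp":[0,0,0],"angular":[0,0,0]},{"claw":255,"dp":[0,0,0],"angular":[0,0,0]}]}}

```text
clock: 17.27
tcp_pos: [0.4741, 0.1376, 0.0333]
orientation: [0.0, 0.757, 0.653, 0.0]
wrist_force: [0.0, -0.5, -0.1]
finger_gap: -0.0001
```

```bash
python3 -c "
from h import *
st()"
```

```text
t 17.27 crate xy [-32.1 -14.7] z 33.3 toolx deg 81.53 gap -0.1 F [ 0.  -0.5 -0.1] j [ 0.12  0.32 -0.49  0.76 -0.    1.84]
```

{"api": "play_rows", "payload": {"steps": [{"claw":255,"dp":[0.001,0,0],"angular":[0,0,0]},{"claw":255,"dp":[0.001,0,0],"angular":[0,0,0]},{"claw":255,"dp":[0.001,0,0],"angular":[0,0,0]},{"claw":255,"dp":[0.001,0,0],"angular":[0,0,0]},{"claw":255,"dp":[0,0,0],"angular":[0,0,0]},{"claw":255,"dp":[0,0,0],"angular":[0,0,0]},{"claw":255,"dp":[0,0,0],"angular":[0,0,0]},{"claw":255,"dp":[0,0,0],"angular":[0,0,0]}]}}

```text
clock: 17.93
tcp_pos: [0.4743, 0.1398, 0.0333]
orientation: [0.001, 0.758, 0.652, -0.002]
wrist_force: [-0.9, -8.3, 2.6]
finger_gap: 0.0001
```

```bash
python3 -c "
from h import *
st()"
```

```text
t 17.93 crate xy [-32.2 -12.5] z 33.3 toolx deg 81.46 gap 0.1 F [-0.9 -8.3  2.6] j [ 0.13  0.33 -0.48  0.76 -0.    1.85]
```

The stop resists with 8 N, so the flap is shut. I'll back off, then check.

{"api": "play_rows", "payload": {"steps": [{"claw":255,"dp":[-0.01,0,0],"angular":[0,0,0]},{"claw":255,"dp":[-0.03,0,0],"angular":[0,0,0]},{"claw":255,"dp":[-0.03,0,0],"angular":[0,0,0]},{"claw":255,"dp":[0,0,-0.04],"angular":[0,0,0]},{"claw":255,"dp":[0,0,-0.04],"angular":[0,0,0]},{"claw":255,"dp":[0,0,-0.04],"angular":[0,0,0]},{"claw":255,"dp":[-0.04,0,0],"angular":[0,0,0]},{"claw":255,"dp":[-0.04,0,0],"angular":[0,0,0]}]}}

```text
clock: 18.6
tcp_pos: [0.4549, -0.0066, 0.1565]
orientation: [0.003, 0.756, 0.655, 0.003]
wrist_force: [0.8, 0.1, -1.3]
finger_gap: -0.0005
```

{"api": "play_rows", "payload": {"steps": [{"claw":255,"dp":[-0.04,0,0],"angular":[0,0,0]},{"claw":255,"dp":[-0.04,0,0],"angular":[0,0,0]},{"claw":255,"dp":[-0.04,0,0],"angular":[0,0,0]},{"claw":255,"dp":[0,0,0],"angular":[0,0,0]},{"claw":255,"dp":[0,0,0],"angular":[0,0,0]},{"claw":255,"dp":[0,0,0],"angular":[0,0,0]},{"claw":255,"dp":[0,0,0],"angular":[0,0,0]},{"claw":255,"dp":[0,0,0],"angular":[0,0,0]}]}}

```text
clock: 19.27
tcp_pos: [0.4348, -0.124, 0.1532]
orientation: [-0.0, 0.757, 0.654, 0.0]
wrist_force: [0.5, 0.2, -0.1]
finger_gap: -0.0002
```

```bash
python3 -c "
from h import *
st(); p,d=snap('top','top8'); W=cloud('top',d)
for u,v,r,a in lids(p):
  c=crate(ray('top',[u,v],.018)[0]); print(np.round([u,v,r,a],1),c,np.round(W[int(v),int(u),2],4))
hsv=cv2.cvtColor(p,cv2.COLOR_RGB2HSV); g=(hsv[...,0]>50)&(hsv[...,0]<75)&(hsv[...,1]>120)&(d>0)
w=W[g&(W[...,2]>.046)&(W[...,2]<.06)]; q=np.c_[(w[:,:2]-O)@XC,(w[:,:2]-O)@YC]*1000
f=q[(q[:,1]<20)&(abs(q[:,0])<80)]; print('flap top: n',len(f),'y range',f[:,1].min(),f[:,1].max(),'x',f[:,0].min(),f[:,0].max(),'slope',np.polyfit(f[:,0],f[:,1],1))
a=np.load('pics/top0.npz')['p'].astype(int); D=abs(a-p.astype(int)).max(2)
for n,(u0,u1,v0,v1) in dict(scraper=(155,240,160,195),jars=(398,445,205,305),funnel=(385,435,318,368)).items(): print(n,'changed px',(D[v0:v1,u0:u1]>40).sum())
s=snap('side','side8')[0].astype(int); a=np.load('pics/side0.npz')['p'].astype(int); D=abs(a-s).max(2)
for n,(u0,u1,v0,v1) in dict(scraper=(155,235,270,322),amber=(330,362,158,210),jam=(380,408,175,220),funnel=(416,458,183,235),purple=(395,426,246,300)).items(): print(n,'changed px',(D[v0:v1,u0:u1]>40).sum())
"
```

```text
t 19.27 crate xy [ -32.5 -279.3] z 153.2 toolx deg 81.67 gap -0.2 F [ 0.5  0.2 -0.1] j [-0.46  0.13 -0.41  1.03  0.    1.26]
[277.2 344.6   8.7 210.5] [-147.3 -120.1] 0.0135
[328.1 334.3   8.7 211.5] [-112.4 -215.1] 0.0159
[148.5 265.5   8.7 211. ] [-34.8 158.5] 0.0165
[201.7 260.9   8.8 209. ] [-9.3 55.4] 0.0164
[165.5 235.3   8.7 199.5] [ 30.  136.7] 0.0159
flap top: n 295 y range -4.359007060238746 3.138083149510842 x -79.87537374289003 79.84945112570409 slope [-0.00082328 -0.69363594]
scraper changed px 0
jars changed px 1435
funnel changed px 1901
scraper changed px 13
amber changed px 0
jam changed px 75
funnel changed px 162
purple changed px 0
```

View pics/top8.png

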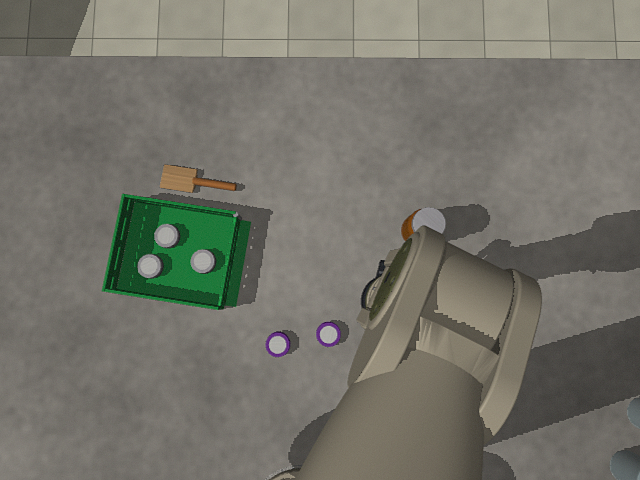

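```bash
python3 -c "
from h import *
print(env.hand_in())"
```

```text
the job is handed in; nothing more can be done
None
```

All three steel lids are flat and wholly inside the crate, the flap is fully shut behind them, and the job is handed in at about 19 s of the 72 s. I swept each lid in with the half-closed fingertips straddling it and never lifted one, then closed the fingers and pushed the flap's outer face round to its stop.

**Lids:** the last top view puts them at crate (x, y) of about (-35, 158), (30, 137) and (-9, 55) mm. All are well clear of the walls and the flap.

**Flap:** it met its stop at about 8 N. After I backed off, its top edge lay along y ≈ 0 with a slope under 0.001 rad.

**Other objects:**
- **No change:** the purple decoys and the amber jar are unchanged in the side view. The scraper is unchanged from above and differs by 13 pixels in the side view.
- **Not fully checked:** the arm hid the jam jar and funnel in the last top view. The side view showed pixel changes there (75 and 162), which I took for the arm's shadow but did not confirm. The gripper stayed clear of both by measured position.

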